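# Load a sample cell into the turbidity reader past its sprung shutter

## Task

Put the capped glass sample cell into the turbidity reader on the bench: push the sprung shutter in its well open with the foot of the cell, keep holding it open while you slide the cell down past it, and press the cell gently down until it is fully home on the floor of the well, then let go. Do not force anything, and leave the cups, the small vial and the stopwatch where they stand.

Things in the scene. Friction and masses are not known exactly. Their poses are not given: they have to be found in the camera images.
- cell_center (a point): the sample cell's middle, half-way up: round glass cell with milky contents, 25 mm across, 85 mm tall in all, upright on the bench, z up its axis; about 60 g. Its ribbed black screw cap, 27 mm across, is the top 21 mm: grip it there from above, fingertips at least 60 mm above the foot. The foot's edge is bevelled by 2.5 mm. The only cell of this kind
- well (a point): centre for lowering the cell into the reader's well, level with the well's mouth, 89 mm above the bench; x to the reader's back, z up. The mouth is 29 mm wide (y), 43 mm long (x, 19.5 mm ahead of this point to 23.5 behind). From 8 mm down a V-block ahead locates the cell, 1.5 mm ahead of this point when it touches. Play at this point: 1 mm to the V, 2 mm at either side
- shutter (a joint): angle of the flat pointed steel flap that closes the well 5 mm below its mouth: 0 closed, about 1.43 hanging beside the cell. Hinged across the mouth's back, 18.5 mm behind point well; the nose swings down into the well. Spring 0.045 Nm closed, 0.11 open. The cell's foot holds it open until 36 mm down, then the cell's side; let go too early, the cell sticks part-way
- cell_switch (a joint): travel (m) of the round sprung cell-present switch on the well's floor: 0 free, 0.005 fully pressed, cell home against a firm rubber stop (about 8 N per mm); takes about 1.5 N. The floor is adjustable and out of sight: home is with the foot anywhere from 42 to 58 mm below the mouth and must be felt for. The foot meets the switch 5 mm above home
- reader: turbidity reader, fixed: low white box 150 mm deep (x), 130 wide (y), nowhere higher than the well's mouth; origin under its middle, x to its back, z up. A black-edged turret ahead of the middle holds the well. The shutter presses the cell into the V, so sliding down takes some newtons all the way (up to 5; up to 10 as the shutter first gives) and the cell does not sink by its own weight
- cup_left: bystander: white plastic sample cup with a lid, 55 mm wide, 58 mm tall, origin under its middle
- cup_right: bystander: another such cup, 55 mm wide, 58 mm tall, origin under its middle
- small_vial: bystander: small glass vial with a white cap, 22 mm wide, 48 mm tall, origin under its middle
- timer: bystander: round black stopwatch lying face up, 49 x 64 mm, 14 mm tall, origin under its middle
- sample_cell: the sample cell; origin at the middle of its foot, z up along its axis
There are look-alikes about, which are no part of the job. What is shaped like the sample_cell but purple is not meant.

How it is judged:
By the outcome, as a careful person would: the job done as asked, in the order asked, and still so for the second after the job is handed in, with the robot touching nothing.
It also fails if it takes over 64 s, if anything falls off the work surface, if the arm or the gripper's body presses on something with over 40 N, if the wrist force passes 120 N, or if a joint passes its speed limit or range.

## Robot

A 6-joint arm with a two-finger parallel gripper is mounted at the origin on a cart in front of the work surface, level with it; the furniture and walls round the work are solid. World frame = base frame: x ahead of the robot, y to its left, z up, the work surface at z = 0. Lengths are in m, angles in rad, forces in N, time in s.
With the tool pointing down it reaches from about 0.275 to 0.85 m from the base axis. Payload 19 kg.
Tool frame: the origin (TCP) lies at the very end of the fingers, on their centre line; the grasp point (between the pads) lies ctrl.hold_point_z behind it (ctrl.hold_point_z is the distance from the TCP to the grasp point, in m); z points along the fingers, x is the direction in which the jaws open and shut, and the axes are right-handed (so a half turn about z gives the same grasp; the last joint's range is limited). The gripper opens to 85 mm and grips with 20 to 120 N. Pads are 22 mm wide; open, the fingers measure 114 mm over their backs; the gripper's body (76 mm by 85 mm) begins 54 mm behind the grasp point. The pads swing forward as they close: fully open they stand 13 mm farther back than shut.
Start: joints at [-1.401, 0.15, 1.437, -0, 1.554, -0.134], TCP at [0.172, -0.549, 0.194] pointing down, gripper open.
Joint ranges: [-2.8, 2.8], [-0.68, 2.1], [0.12, 2.68], [-1.39, 4.53], [0.16, 2.79], [-2.81, 2.81]. Speed limits (rad/s): [1.89, 1.89, 2.22, 3.01, 3.01, 3.01].

## Interface

Orientations are given as a unit quaternion [w, x, y, z].
In Python, from rig import get_state, capture, ticket, ctrl gives the robot as it stands. The module is installed in compiled form; this text tells all that it offers.
- The arm moves only by the tool jog_arm, never from a script. Its arguments are lists of equal length, an entry for each row: "fingers": the opening, from 0 (shut) to 1 (fully open); "slide": the shift along the tool's x, y, z in m, a list of three; "twist": the turn, a rotation vector about the tool's x, y, z in degrees, a list of three. In form: {"fingers": [fingers, ...], "slide": [[x, y, z], ...], "twist": [[rx, ry, rz], ...]}. A call has 1 to 10 rows; each row shifts and turns the commanded pose from where the row before left it, along the tool's axes as they then stand; what a row does not reach is not made up. A row lasts 1/8 s, in which the tool goes at most 62.5 mm and 10.7 degrees, less where a joint would pass 70% of its speed; a pose out of reach is approached as far as the arm can. A call is refused whole if a number of a shift passes 0.0625 or a number of a turn 10.7, either way. A call with a gripper value outside its range is refused whole. The fingers move at their own pace and stop on an object; "grip_force" is the grip in N (left out, the last holds). Time passes only in rows, so rows that do not move let the fingers close. It gives the time, the measured TCP pose, the force and the opening at its end, in the units of the state.
- get_state(): the state, without advancing time (a new reading comes with each control period).
- capture(name): name is "scene" or "top" or "wrist"; returns a dict with "image" (384x512x3 uint8, red, green, blue), "range_z" (384x512 float32, m along the optical axis (not along the pixel's ray), 0 where there is no reading), "fx", "fy", "cx", "cy" (pixels), "T" (4x4, takes a point from camera to world coordinates). Camera axes: x right, y down, z forward; pixel columns grow to the right and rows downward; lengths in m; the calibration is good to about 2 mm. A picture is of the moment at which its call begins.
- ticket.job_done(): hands the job in, once; it reports no verdict.
The state is a dict: "t": time; "q": joint angles; "dq": joint speeds; "effort": joint torques, N m; "ee_pos": TCP position; "tcp_rot": TCP orientation; "wrist_force": force on the tool from outside, world axes, zero at the start; "wrist_torque": the same for the moment, N m; "opening": finger opening in m.
Only numpy, scipy, OpenCV 4.12 (cv2) and the standard library are available. Lean on these libraries where they do the work, as an engineer would, in place of code of your own. Each camera call takes 0.05 s, during which the arm holds its last target. There are 200 camera calls.

## Working session

There is one attempt and no reset: what is moved stays moved. The work goes in short steps, Python scripts to look and compute and a tool call to move; the robot and the scene stay as the last step left them, time stands still between calls to the robot, and variables do not carry over. Pictures are saved under pics/ and viewed, about 8 in all and at most 12, crops included, and the job is handed in when it is done.

Besides the shell and the picture viewer there is one more tool, called after ">>>" as name(argument=value, ...), one argument or row to a line, values as JSON. jog_arm: Moves the arm, as the interface text tells. Its arguments: {"type":"object","properties":{"fingers":{"type":"array","items":{"type":"number"}},"slide":{"type":"array","items":{"type":"array","items":{"type":"number"}}},"twist":{"type":"array","items":{"type":"array","items":{"type":"number"}}},"grip_force":{"type":"number"}},"required":["fingers","slide","twist"]}

```bash
mkdir -p pics; cat > h.py <<'E'
import numpy as np, cv2
from rig import get_state, capture, ticket, ctrl
def snap(n,tag):
    c=capture(n); cv2.imwrite(f'pics/{tag}.png',c['image'][:,:,::-1]); np.savez(f'pics/{tag}.npz',**{k:c[k] for k in c}); return c
def world(c):
    z=c['range_z']; v,u=np.mgrid[:z.shape[0],:z.shape[1]]
    P=np.stack([(u-c['cx'])/c['fx']*z,(v-c['cy'])/c['fy']*z,z,np.ones_like(z)],-1)
    W=(P@np.asarray(c['T']).T)[...,:3]; W[z<=0]=np.nan; return W
E
python3 - <<'E'
from h import *
a=snap('scene','s1');b=snap('top','t1')
print(get_state(),ctrl.hold_point_z)
print(a['T'],b['T'],b['fx'],a['fx'])
E
```

```text
{'t': 0.1, 'q': array([-1.40099288e+00,  1.50933440e-01,  1.43796740e+00, -1.85951924e-05,
        1.55379377e+00, -1.34006910e-01]), 'dq': array([-0.00047821,  0.00050608, -0.00196479,  0.0006908 ,  0.00041922,
        0.00051675]), 'effort': array([ 3.98365359e-03, -7.14375830e+01, -5.71795356e+01, -1.09742912e-04,
        7.19948075e-03, -4.44097282e-06]), 'ee_pos': array([ 0.17194154, -0.54841182,  0.19353709]), 'tcp_rot': array([-3.75873846e-04,  8.05964685e-01, -5.91963363e-01, -4.02964053e-04]), 'wrist_force': array([-0.00197145, -0.24084555,  0.6017719 ]), 'wrist_torque': array([0.05590334, 0.0349817 , 0.052941  ]), 'opening': 0.08558140673777333} 0.0187
[[ 0.47706061 -0.50395232  0.72003141 -0.41335311]
 [-0.87879178 -0.26256881  0.39847538 -0.60807671]
 [-0.0117548  -0.82285459 -0.5681304   0.76674407]
 [ 0.          0.          0.          1.        ]] [[ 0.02054792 -0.9819868   0.18782892  0.28924217]
 [-0.99939235 -0.02546466 -0.02380105 -0.10514159]
 [ 0.02815532 -0.18722572 -0.98191334  1.05626258]
 [ 0.          0.          0.          1.        ]] 362.5648640826675 446.9137562271476
```

View pics/s1.png

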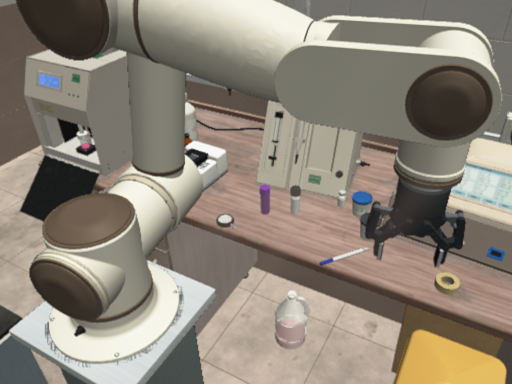

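View pics/t1.png

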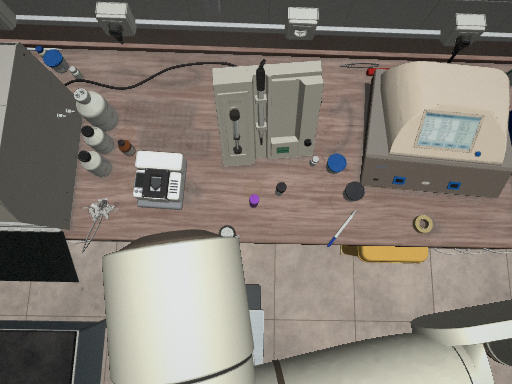

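Candidates for the cell:
- Black-capped cell, scene (296,202) / top (281,188).
- Purple look-alike, scene (265,200) / top (254,200).
- White-capped vial, top (315,160).
- Black-lidded cup, top (354,191).

By description I choose the one at top (281,188). The reader is the white box at top (160,180). Next is a close crop and measurement.

```bash
python3 - <<'E'
from h import *
a=dict(np.load('pics/s1.npz'));b=dict(np.load('pics/t1.npz'))
def cr(c,x,y,w,h,W=390):
    return cv2.resize(c['image'][y:y+h,x:x+w,::-1],(W,int(h*W/w)),interpolation=cv2.INTER_CUBIC)
i1=cr(b,125,140,70,80);i2=cr(a,240,170,100,60)
o=np.zeros((max(i1.shape[0],i2.shape[0]),780,3),np.uint8);o[:i1.shape[0],:390]=i1;o[:i2.shape[0],390:]=i2
cv2.imwrite('pics/c1.png',o)
W=world(b)
# cell cap top
for (x,y,r) in [(281,188,9),(254,200,9),(354,191,12),(337,162,12),(315,160,7)]:
    p=W[y-r:y+r+1,x-r:x+r+1].reshape(-1,3);zt=np.nanmax(p[:,2]);q=p[p[:,2]>zt-.008];print((x,y),zt,len(q),q.mean(0),np.ptp(q,axis=0))
# reader: height map
R=W[145:215,128:192].reshape(-1,3)
print(np.histogram(R[:,2],bins=np.arange(-.01,.13,.01)))
for lo,hi in [(.03,.083),(.083,.1)]:
    q=R[(R[:,2]>lo)&(R[:,2]<hi)]; print(lo,len(q),cv2.minAreaRect((q[:,:2]*1000).astype(np.float32)))
np.set_printoptions(linewidth=250)
print((W[148:212:2,130:190:2,2]*1000).round())
E
```

```text
(281, 188) 0.08658109790400503 78 [ 0.48583771 -0.19563538  0.08330274] [0.02539196 0.02744496 0.00790936]
(254, 200) 0.08689925254242992 78 [ 0.45008226 -0.12197901  0.08357482] [0.02578797 0.02455348 0.00745382]
(354, 191) 0.060421865498697436 241 [ 0.48637173 -0.40723883  0.05512395] [0.05285243 0.05389719 0.00797743]
(337, 162) 0.06073775703532491 218 [ 0.5669406  -0.35750448  0.05523861] [0.05509998 0.05480098 0.00797727]
(315, 160) 0.050432565956452846 40 [ 0.57781424 -0.29714209  0.04668326] [0.0177865  0.01765518 0.00673246]
(array([1115,  514,  298,  119,   75,   63,   63,  260,  523, 1356,   74,
          0,    0,    0]), array([-0.01,  0.  ,  0.01,  0.02,  0.03,  0.04,  0.05,  0.06,  0.07,
        0.08,  0.09,  0.1 ,  0.11,  0.12,  0.13]))
0.03 1208 ((523.1885986328125, 164.19906616210938), (168.15652465820312, 156.99163818359375), 87.0650863647461)
0.083 1206 ((510.88128662109375, 145.2899169921875), (126.40158081054688, 128.20278930664062), 86.8154067993164)
[[49. 34. 15.  1.  1. -2.  1.  1. -2.  3. -2. -1.  2.  4.  4. -1. -1.  2. -1.  1. -0. nan -1. -0.  1. -2. -2. -2. 
[... 3122 characters left out ...]
38. 42. 43. 49. 47. 52. 54. 60. 59. 59. 36. 51. 54. 55. 62. 53. 37. 14. -1. -2. -0.]
 [-0. -3.  1.  2. 20. 18. 19. 19. 20. 19. 21. 18. 21. 16. 19. 20. 18. 17. 24. 25. 17. 19. 19. 16. 22. 20. 16.  1. -3.  3.]
 [-3. -4. -4. -3. 18. 19. 21. 22. 19. 17. 21. 19. 19. 22. 20. 15. 20. 19. 21. 18. 19. 17. 23. 20. 17. 16. 14.  0. -5. -1.]
 [ 2. -3. -2. -1. 13. 11. 14. 16. 17. 16. 17. 18. 18. 17. 14. 18. 17. 16. 20. 20. 21. 19. 20. 20. 22. 17.  9.  0.  2. -2.]
 [-0. -3. -3.  1. -1. -3.  0. -2. -0. -2. -2. -1.  2. -3.  0.  0.  9. 14. 14. 13. 16. 15. 13. 17. 20. 18. -3.  0. -0. -4.]
 [-1.  0. -2. -3. -1. -0. -3. -2. -1. -4. -2.  1. -0.  1. -3. -0. -3. -2.  1.  1. -5. -1. -2. -3. -2. -3. -0. -2. -3.  1.]]
```

View pics/c1.png

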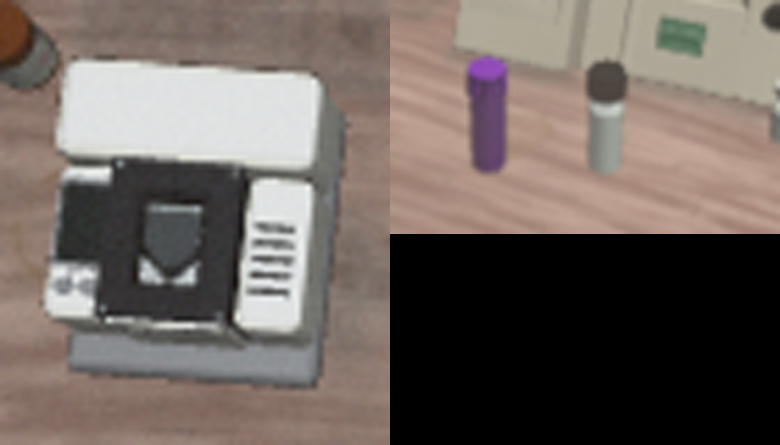

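The crop shows the black-capped glass cell on the right (605,115), with the purple look-alike on the left (487,115). The reader's shutter nose points towards the robot, so reader x is roughly world +x. I'll check the clearance behind the cell and plan the approach.

```bash
cat >> h.py <<'E'
from scipy.spatial.transform import Rotation as Ro
def pose():
    s=get_state(); q=s['tcp_rot']; return s,Ro.from_quat([q[1],q[2],q[3],q[0]])
def plan(p,yaw=None,n=None,rot=None):
    """rows: slide (mm) and twist (deg) to bring the TCP to p, tool down, tool x at yaw (deg)"""
    s,R=pose(); x=np.array(s['ee_pos']); y=np.radians(yaw)
    T=Ro.from_matrix(np.array([[np.cos(y),np.sin(y),0],[np.sin(y),-np.cos(y),0],[0,0,-1]]).T)
    w=(R.inv()*T).as_rotvec(); d=np.array(p)-x
    n=n or int(max(np.ceil(np.linalg.norm(d)/.058),np.ceil(np.degrees(np.linalg.norm(w))/10),1))
    print('t',round(s['t'],2),'d',d.round(4),'rows',n)
    for i in range(n):
        r=R*Ro.from_rotvec(w*i/n)
        print('slide',r.inv().apply(d/n).round(4).tolist(),'twist',np.degrees(w/n).round(1).tolist())
E
python3 - <<'E'
from h import *
b=dict(np.load('pics/t1.npz'));W=world(b).reshape(-1,3)
q=W[(abs(W[:,1]+.196)<.08)&(W[:,0]>.5)&(W[:,0]<.75)&(W[:,2]>.02)]
for x in np.arange(.5,.75,.02):
    m=q[(q[:,0]>=x)&(q[:,0]<x+.02)]; print(round(x,2),len(m),m[:,2].max() if len(m) else 0)
plan([.475,-.196,.2],-3)
E
```

```text
0.5 0 0
0.52 0 0
0.54 0 0
0.56 6 0.03212241320065368
0.58 120 0.0724384512141043
0.6 581 0.1259795195395974
0.62 537 0.16301465147115823
0.64 678 0.20117108991741972
0.66 831 0.24667383324276337
0.68 875 0.28771330982471
0.7 857 0.3178333924892054
0.72 490 0.3184731333715669
0.74 236 0.24511834635580654
t 0.1 d [0.3031 0.3524 0.0065] rows 9
slide [-0.0273, -0.0438, -0.0007] twist [-0.0, 0.0, -7.7]
slide [-0.0211, -0.0471, -0.0007] twist [-0.0, 0.0, -7.7]
slide [-0.0146, -0.0495, -0.0007] twist [-0.0, 0.0, -7.7]
slide [-0.0078, -0.0511, -0.0007] twist [-0.0, 0.0, -7.7]
slide [-0.0009, -0.0516, -0.0007] twist [-0.0, 0.0, -7.7]
slide [0.0061, -0.0513, -0.0007] twist [-0.0, 0.0, -7.7]
slide [0.0129, -0.05, -0.0007] twist [-0.0, 0.0, -7.7]
slide [0.0195, -0.0478, -0.0007] twist [-0.0, 0.0, -7.7]
slide [0.0258, -0.0447, -0.0007] twist [-0.0, 0.0, -7.7]
```

>>> jog_arm(
  fingers=[1, 1, 1, 1, 1, 0.8, 0.7, 0.7, 0.7, 0.7],
  slide=[
    [-0.0273, -0.0438, 0],
    [-0.0211, -0.0471, 0],
    [-0.0146, -0.0495, 0],
    [-0.0078, -0.0511, 0],
    [-0.0009, -0.0516, 0],
    [0.0061, -0.0513, 0],
    [0.0129, -0.05, 0],
    [0.0195, -0.0478, 0],
    [0.0258, -0.0447, 0],
    [0, 0, 0],
  ],
  twist=[
    [0, 0, -7.7],
    [0, 0, -7.7],
    [0, 0, -7.7],
    [0, 0, -7.7],
    [0, 0, -7.7],
    [0, 0, -7.7],
    [0, 0, -7.7],
    [0, 0, -7.7],
    [0, 0, -7.7],
    [0, 0, 0],
  ],
)

```text
t: 1.35
ee_pos: [0.4771, -0.1945, 0.1937]
tcp_rot: [-0.0, 1.0, -0.026, -0.0]
wrist_force: [0.4, 0.2, -1.1]
opening: 0.0597
```

```bash
python3 - <<'E'
from h import *
c=snap('wrist','w1'); s,R=pose(); print(s['t'],s['ee_pos'],R.as_matrix().round(3),s['opening'],s['wrist_force'])
print(c['T'],c['fx'])
W=world(c).reshape(-1,3); q=W[(W[:,2]>.075)&(W[:,2]<.1)&(np.hypot(W[:,0]-.486,W[:,1]+.196)<.03)]
print(len(q),q.mean(0),np.ptp(q,axis=0),cv2.minEnclosingCircle((q[:,:2]*1000).astype(np.float32)))
plan([.486,-.196,.2],-3)
E
```

```text
1.4 [ 0.47619987 -0.19585074  0.19366876] [[ 0.998 -0.055 -0.001]
 [-0.055 -0.998  0.   ]
 [-0.001 -0.    -1.   ]] 0.059571292402445686 [-0.36787538  1.1387758  -1.03236315]
[[ 9.98591007e-01 -5.05806728e-02 -1.60497819e-02  4.80941895e-01]
 [-5.30659132e-02 -9.52356145e-01 -3.00336114e-01 -1.17603250e-01]
 [-9.39057640e-05  3.00764638e-01 -9.53698392e-01  3.74658497e-01]
 [ 0.00000000e+00  0.00000000e+00  0.00000000e+00  1.00000000e+00]] 301.6599600367357
609 [ 0.48555262 -0.19615866  0.0852744 ] [0.02775904 0.02707753 0.01293937] ((485.5934143066406, -197.3612518310547), 14.09072494506836)
t 1.4 d [ 0.0098 -0.0001  0.0063] rows 1
slide [0.0098, -0.0004, -0.0063] twist [-0.0, 0.0, -0.2]
```

View pics/w1.png

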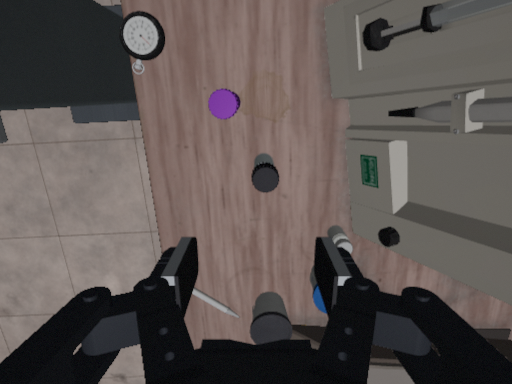

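The wrist view shows the cell cap at (265,178) between the open fingers' paths and the purple one clear at (224,104). Both cameras agree on the cell at about (0.4856, -0.1965), so I'm descending.

>>> jog_arm(
  fingers=[0.7, 0.7, 0.7, 0.7, 0.7, 0.7],
  slide=[
    [0.0095, 0, 0.04],
    [0, 0, 0.04],
    [0, 0, 0.03],
    [0, 0, 0.015],
    [0, 0, 0.008],
    [0, 0, 0],
  ],
  twist=[
    [0, 0, 0],
    [0, 0, 0],
    [0, 0, 0],
    [0, 0, 0],
    [0, 0, 0],
    [0, 0, 0],
  ],
)

```text
t: 2.15
ee_pos: [0.4853, -0.1979, 0.0615]
tcp_rot: [0.0, 1.0, -0.029, 0.0]
wrist_force: [0.2, 0.4, 0.3]
opening: 0.06
```

>>> jog_arm(
  fingers=[0.2, 0.0, 0.0, 0.0, 0.0, 0.0, 0.0, 0.0],
  slide=[
    [0, 0, 0],
    [0, 0, 0],
    [0, 0, 0],
    [0, 0, 0],
    [0, 0, 0],
    [0, 0, 0],
    [0, 0, 0],
    [0, 0, 0],
  ],
  twist=[
    [0, 0, 0],
    [0, 0, 0],
    [0, 0, 0],
    [0, 0, 0],
    [0, 0, 0],
    [0, 0, 0],
    [0, 0, 0],
    [0, 0, 0],
  ],
  grip_force=50,
)

```text
t: 3.15
ee_pos: [0.4852, -0.1976, 0.0611]
tcp_rot: [-0.0, 1.0, -0.029, -0.0]
wrist_force: [0.1, 0.2, 0.2]
opening: 0.0002
```

```bash
python3 - <<'E'
from h import *
s,R=pose(); print(s['t'],s['ee_pos'],s['opening'],s['wrist_force'])
E
```

```text
3.15 [ 0.48522187 -0.19755601  0.061082  ] 0.00021812395889468384 [0.11278058 0.16754361 0.16414403]
```

The fingers shut fully without holding anything, so I need to look.

```bash
python3 - <<'E'
from h import *
c=snap('wrist','w2');a=snap('scene','s2')
i2=cv2.resize(a['image'][150:250,230:380,::-1],(768,512))[:384,:]
cv2.imwrite('pics/c2.png',np.hstack([c['image'][:,:,::-1],cv2.resize(a['image'][160:260,260:340,::-1],(288,384))]))
E
```

```text
(no output)
```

View pics/c2.png

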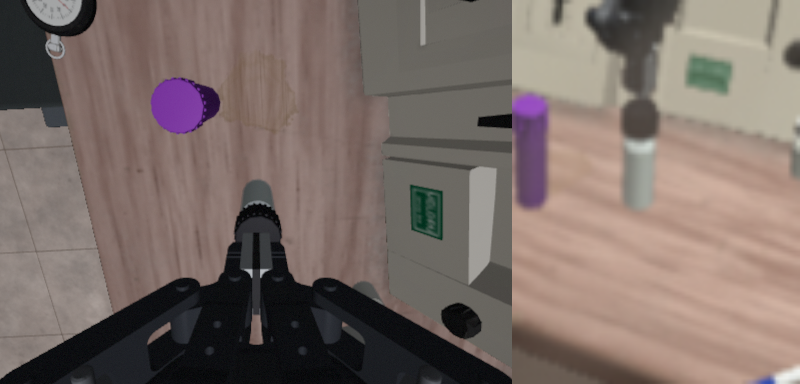

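```bash
python3 - <<'E'
from h import *
np.set_printoptions(linewidth=220,suppress=True)
c=dict(np.load('pics/w2.npz'));print(c['T'].round(3)); W=world(c)
for v in range(170,330,8): print(v,(W[v,[236,246,256,266,276]]*1000).round().tolist())
a=dict(np.load('pics/s2.npz'));Wa=world(a)
print('scene')
for v in range(164,218,3): print(v,(Wa[v,[289,292,295,298,301]]*1000).round().tolist())
E
```

```text
[[ 0.998 -0.056 -0.017  0.489]
 [-0.059 -0.952 -0.301 -0.121]
 [ 0.     0.302 -0.953  0.242]
 [ 0.     0.     0.     1.   ]]
170 [[470.0, -178.0, 1.0], [478.0, -179.0, 1.0], [486.0, -180.0, -0.0], [494.0, -180.0, 2.0], [503.0, -181.0, 1.0]]
178 [[469.0, -185.0, 1.0], [478.0, -186.0, 1.0], [486.0, -186.0, 0.0], [494.0, -187.0, 1.0], [502.0, -187.0, 1.0]]
186 [[469.0, -192.0, 2.0], [478.0, -188.0, 16.0], [486.0, -186.0, 26.0], [493.0, -188.0, 19.0], [502.0, -194.0, 1.0]]
194 [[468.0, -200.0, -0.0], [478.0, -188.0, 36.0], [486.0, -186.0, 45.0], [493.0, -187.0, 41.0], [502.0, -201.0, 1.0]]
202 [[468.0, -206.0, 1.0], [479.0, -188.0, 54.0], [486.0, -185.0, 62.0], [492.0, -188.0, 57.0], [501.0, -208.0, 2.0]]
210 [[467.0, -214.0, 1.0], [480.0, -186.0, 73.0], [486.0, -184.0, 79.0], [492.0, -185.0, 78.0], [501.0, -216.0, 1.0]]
218 [[473.0, -192.0, 71.0], [480.0, -186.0, 85.0], [486.0, -186.0, 86.0], [491.0, -187.0, 85.0], [497.0, -190.0, 79.0]]
226 [[474.0, -192.0, 82.0], [480.0, -191.0, 86.0], [485.0, -191.0, 86.0], [491.0, -191.0, 86.0], [497.0, -192.0, 85.0]]
234 [[474.0, -195.0, 86.0], [48
[... 2949 characters left out ...]
57.0, -2.0], [471.0, -196.0, 52.0], [479.0, -201.0, 48.0], [479.0, -210.0, 51.0], [551.0, -187.0, -4.0]]
203 [[516.0, -166.0, 1.0], [474.0, -195.0, 39.0], [478.0, -202.0, 39.0], [485.0, -208.0, 36.0], [534.0, -195.0, -0.0]]
206 [[505.0, -171.0, -1.0], [474.0, -195.0, 29.0], [475.0, -203.0, 31.0], [485.0, -208.0, 26.0], [524.0, -200.0, -3.0]]
209 [[493.0, -177.0, -1.0], [472.0, -196.0, 20.0], [475.0, -204.0, 21.0], [483.0, -209.0, 18.0], [508.0, -207.0, -0.0]]
212 [[482.0, -182.0, -2.0], [474.0, -195.0, 8.0], [477.0, -203.0, 9.0], [482.0, -210.0, 8.0], [496.0, -213.0, -0.0]]
215 [[469.0, -189.0, -1.0], [476.0, -195.0, -4.0], [479.0, -203.0, -3.0], [483.0, -210.0, -3.0], [487.0, -217.0, -4.0]]
```

The pictures show the shut fingertips about 10 mm above the cap (wrist (256,232), scene depth about 0.098 m). The reported TCP is z = 0.061, so the true tips sit about 36 mm above it. That disagrees with the interface text, so I'll trust the cameras. The cell is untouched at (0.4855, -0.1975). I'll reopen and go lower.

>>> jog_arm(
  fingers=[0.7, 0.7, 0.7, 0.7, 0.7, 0.7, 0.7, 0.7, 0.7],
  slide=[
    [0, 0, 0],
    [0, 0, 0],
    [0, 0, 0],
    [0, 0, 0],
    [0, 0, 0.01],
    [0, 0, 0.01],
    [0, 0, 0.008],
    [0, 0, 0.005],
    [0, 0, 0],
  ],
  twist=[
    [0, 0, 0],
    [0, 0, 0],
    [0, 0, 0],
    [0, 0, 0],
    [0, 0, 0],
    [0, 0, 0],
    [0, 0, 0],
    [0, 0, 0],
    [0, 0, 0],
  ],
)

```text
t: 4.38
ee_pos: [0.485, -0.1974, 0.0277]
tcp_rot: [-0.0, 1.0, -0.029, -0.0]
wrist_force: [-0.3, 0.6, 1.3]
opening: 0.0598
```

```bash
python3 - <<'E'
from h import *
s,R=pose(); print(s['t'],s['ee_pos'],s['opening'],s['wrist_force'])
c=snap('wrist','w3');a=snap('scene','s3')
W=world(a)
p=W[150:230,270:330].reshape(-1,3);p=p[(np.hypot(p[:,0]-.485,p[:,1]+.197)<.065)&(p[:,2]>.01)]
far=p[np.hypot(p[:,0]-.485,p[:,1]+.197)>.022]; print('finger pts lowest z',np.sort(far[:,2])[:12].round(3))
for q in far[np.argsort(far[:,2])][:8]: print(q.round(3))
cv2.imwrite('pics/c3.png',np.hstack([c['image'][:,:,::-1],cv2.resize(a['image'][160:260,260:340,::-1],(288,384))]))
E
```

```text
4.375 [ 0.4850453  -0.19744613  0.02767331] 0.059836025448790096 [-0.25301945  0.5841741   1.27246132]
finger pts lowest z [0.069 0.069 0.069 0.07  0.07  0.071 0.072 0.072 0.073 0.073 0.074 0.074]
[ 0.449 -0.195  0.069]
[ 0.515 -0.202  0.069]
[ 0.517 -0.195  0.069]
[ 0.448 -0.189  0.07 ]
[ 0.448 -0.198  0.07 ]
[ 0.516 -0.189  0.071]
[ 0.512 -0.206  0.072]
[ 0.516 -0.192  0.072]
```

View pics/c3.png

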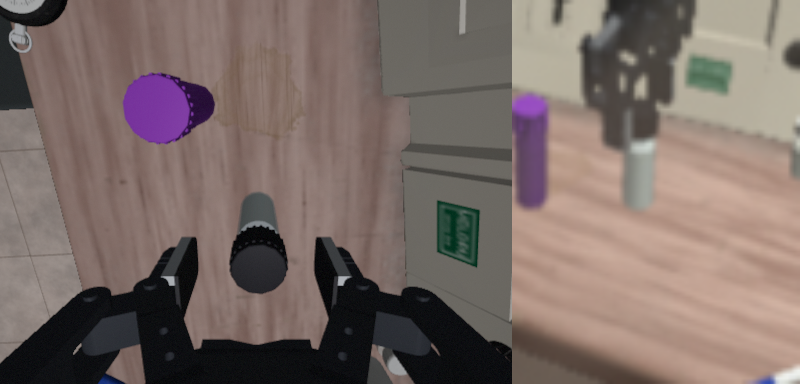

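The cap (258,258) now sits between the pads, with the tips at about z = 0.069 when open. Closing.

>>> jog_arm(
  fingers=[0.2, 0.0, 0.0, 0.0, 0.0, 0.0],
  slide=[
    [0, 0, 0],
    [0, 0, 0],
    [0, 0, 0],
    [0, 0, 0],
    [0, 0, 0],
    [0, 0, 0],
  ],
  twist=[
    [0, 0, 0],
    [0, 0, 0],
    [0, 0, 0],
    [0, 0, 0],
    [0, 0, 0],
    [0, 0, 0],
  ],
  grip_force=60,
)

```text
t: 5.22
ee_pos: [0.4855, -0.1977, 0.0286]
tcp_rot: [0.0, 1.0, -0.029, 0.0]
wrist_force: [-1.1, 0.7, 6.1]
opening: 0.0249
```

```bash
python3 - <<'E'
from h import *
s,R=pose(); print(s['t'],s['ee_pos'],s['opening'],s['wrist_force'])
a=snap('scene','s4')
W=world(a)
p=W[150:230,270:330].reshape(-1,3);p=p[(np.hypot(p[:,0]-.485,p[:,1]+.197)<.065)&(p[:,2]>.01)]
far=p[np.hypot(p[:,0]-.485,p[:,1]+.197)>.019]
for q in far[np.argsort(far[:,2])][:8]: print(q.round(3))
plan([.49,.02,.215],-3)
plan([.49,.10,.215],-3)
E
```

```text
5.225 [ 0.48549729 -0.19770053  0.02858478] 0.024884773541137658 [-1.05644587  0.74871686  6.10571187]
[ 0.465 -0.195  0.065]
[ 0.466 -0.189  0.066]
[ 0.467 -0.203  0.066]
[ 0.5   -0.208  0.07 ]
[ 0.464 -0.202  0.071]
[ 0.46  -0.195  0.072]
[ 0.465 -0.207  0.073]
[ 0.5   -0.208  0.073]
t 5.28 d [0.0045 0.2177 0.1864] rows 5
slide [-0.0016, -0.0435, -0.0373] twist [0.0, -0.0, -0.1]
slide [-0.0015, -0.0435, -0.0373] twist [0.0, -0.0, -0.1]
slide [-0.0015, -0.0435, -0.0373] twist [0.0, -0.0, -0.1]
slide [-0.0015, -0.0435, -0.0373] twist [0.0, -0.0, -0.1]
slide [-0.0014, -0.0435, -0.0373] twist [0.0, -0.0, -0.1]
t 5.28 d [0.0045 0.2977 0.1864] rows 7
slide [-0.0018, -0.0425, -0.0266] twist [0.0, -0.0, -0.0]
slide [-0.0018, -0.0425, -0.0266] twist [0.0, -0.0, -0.0]
slide [-0.0017, -0.0425, -0.0266] twist [0.0, -0.0, -0.0]
slide [-0.0017, -0.0425, -0.0266] twist [0.0, -0.0, -0.0]
slide [-0.0017, -0.0425, -0.0266] twist [0.0, -0.0, -0.0]
slide [-0.0016, -0.0425, -0.0266] twist [0.0, -0.0, -0.0]
slide [-0.0016, -0.0425, -0.0266] twist [0.0, -0.0, -0.0]
```

Gripped at 24.9 mm, slightly under the nominal 27 mm, so I'll check the grip in the next picture. Lifting and moving to view the reader.

>>> jog_arm(
  fingers=[0, 0, 0, 0, 0, 0, 0, 0, 0],
  slide=[
    [0, 0, -0.02],
    [0, 0, -0.05],
    [0, 0, -0.055],
    [-0.0015, -0.045, -0.055],
    [-0.0015, -0.05, -0.006],
    [-0.0015, -0.055, 0],
    [-0.0015, -0.055, 0],
    [-0.001, -0.043, 0],
    [0, 0, 0],
  ],
  twist=[
    [0, 0, 0],
    [0, 0, 0],
    [0, 0, 0],
    [0, 0, 0],
    [0, 0, 0],
    [0, 0, 0],
    [0, 0, 0],
    [0, 0, 0],
    [0, 0, 0],
  ],
)

```text
t: 6.4
ee_pos: [0.4921, 0.0475, 0.2075]
tcp_rot: [-0.0, 1.0, -0.027, -0.0]
wrist_force: [-0.5, -0.9, -1.1]
opening: 0.0247
```

```bash
python3 - <<'E'
from h import *
s,R=pose(); print(s['t'],s['ee_pos'],s['opening'],s['wrist_force'])
c=snap('wrist','w5');a=snap('scene','s5')
print(R.as_matrix().round(3))
W=world(c); print('well pts')
u=np.array([s['ee_pos'][0],s['ee_pos'][1],.12])
T=np.linalg.inv(a['T']); q=T@np.append(u,1); x=int(q[0]/q[2]*a['fx']+a['cx']);y=int(q[1]/q[2]*a['fy']+a['cy']);print(x,y)
x=min(max(x,40),470);y=max(y,50)
cv2.imwrite('pics/c5.png',np.hstack([c['image'][:,:,::-1],cv2.resize(a['image'][y-50:y+50,x-37:x+38,::-1],(288,384))]))
E
```

```text
6.4 [0.4921081  0.04747097 0.20746773] 0.024675112906063692 [-0.50454829 -0.94095511 -1.07166665]
[[ 0.999 -0.054 -0.   ]
 [-0.054 -0.999  0.001]
 [-0.    -0.001 -1.   ]]
well pts
219 153
```

View pics/c5.png

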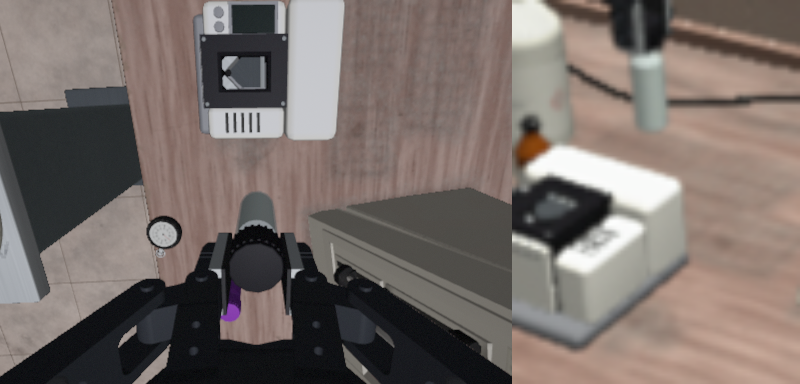

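The wrist view shows the cell held upright by the cap (258,260), and the turret at (204-286, 36-105) with its mouth at (219-270, 52-90). I'll measure the mouth and the cell axis.

```bash
cat > m.py <<'E'
from h import *
from scipy.optimize import least_squares
def mouth(c,zp=.089):
    g=c['image'].max(2); W=world(c)
    roi=(abs(W[...,0]-.50)<.09)&(abs(W[...,1]-.15)<.09)
    m=((g<62)&roi&(W[...,2]>.075)).astype(np.uint8)
    n,l,st,_=cv2.connectedComponentsWithStats(m); k=1+np.argmax(st[1:,4]); m=(l==k).astype(np.uint8)
    cs,h=cv2.findContours(m,cv2.RETR_CCOMP,cv2.CHAIN_APPROX_NONE)
    def toW(ct):
        uv=ct.reshape(-1,2).astype(float); T=np.asarray(c['T'])
        d=np.c_[(uv[:,0]-c['cx'])/c['fx'],(uv[:,1]-c['cy'])/c['fy'],np.ones(len(uv))]@T[:3,:3].T
        return (T[:3,3]+d*((zp-T[2,3])/d[:,2])[:,None])[:,:2]*1000
    out=[(cv2.contourArea(x),hh[3]>=0,cv2.minAreaRect(toW(x).astype(np.float32)),x.reshape(-1,2).min(0),x.reshape(-1,2).max(0)) for x,hh in zip(cs,h[0])]
    for o in sorted(out,key=lambda o:-o[0])[:5]: print('hole' if o[1] else 'outer',o[0],[np.round(v,1) for v in o[2]],o[3],o[4])
    return m
def cell(c,ctr,zf,r=.0125):
    W=world(c).reshape(-1,3); p=W[(np.hypot(W[:,0]-ctr[0],W[:,1]-ctr[1])<.03)&(W[:,2]>zf+.005)&(W[:,2]<zf+.058)]
    f=lambda a:np.hypot(p[:,0]-a[0]-a[2]*(p[:,2]-zf),p[:,1]-a[1]-a[3]*(p[:,2]-zf))-r
    s=least_squares(f,[*ctr[:2],0,0],loss='soft_l1',f_scale=.001); W2=W[(np.hypot(W[:,0]-ctr[0],W[:,1]-ctr[1])<.02)]
    print('cell foot xy',s.x[:2].round(4),'tilt/m',s.x[2:].round(3),len(p),'rms',np.sqrt(np.mean(s.fun**2)).round(4))
E
python3 - <<'E'
from m import *
w=dict(np.load('pics/w5.npz'));a=dict(np.load('pics/s5.npz'))
m=mouth(w)
cell(w,(.492,.0475),.18);cell(a,(.492,.0475),.18)
W=world(a).reshape(-1,3);p=W[np.hypot(W[:,0]-.492,W[:,1]-.0475)<.016];p=p[p[:,2]>.12];print('foot z',np.sort(p[:,2])[:10].round(4))
W=world(w).reshape(-1,3);p=W[np.hypot(W[:,0]-.492,W[:,1]-.0475)<.02];print('top z',np.histogram(p[:,2],np.arange(.17,.3,.005)))
p=p[(p[:,2]>.255)&(p[:,2]<.275)];print(len(p),p.mean(0),cv2.minEnclosingCircle((p[:,:2]*1000).astype(np.float32)))
E
```

```text
outer 5093.5 [array([ 269.8, -158. ]), array([274. ,  58.5]), np.float64(33.4)] [  0 279] [165 383]
hole 10.0 [array([356.8, -84. ]), array([4.1, 4.8]), np.float64(86.8)] [144 288] [148 291]
hole 4.0 [array([ 244.9, -193. ]), array([4.2, 2.8]), np.float64(43.0)] [ 72 365] [ 74 368]
hole 4.0 [array([ 280.7, -164.5]), array([3.9, 2.7]), np.float64(43.1)] [ 95 346] [ 97 349]
hole 4.0 [array([ 302.6, -146.4]), array([3.3, 2.7]), np.float64(43.1)] [109 334] [112 336]
cell foot xy [0.4922 0.047 ] tilt/m [-0.007 -0.001] 1082 rms 0.0002
cell foot xy [0.4913 0.0458] tilt/m [-0.005  0.022] 160 rms 0.0017
foot z [0.1754 0.1768 0.178  0.1801 0.1805 0.1806 0.1807 0.182  0.182  0.1822]
top z (array([   0,    0,   31,   70,   75,   80,   80,  103,   96,  109,  121,
        124,  138,  140,   52,  201,  289,  330, 1573, 1153,  210,  238,
        685,  155,  207]), array([0.17 , 0.175, 0.18 , 0.185, 0.19 , 0.195, 0.2  , 0.205, 0.21 ,
       0.215, 0.22 , 0.225, 0.23 , 0.235, 0.24 , 0.245, 0.25 , 0.255,
       0.26 , 0.265, 0.27 , 0.275, 0.28 , 0.285, 0.29 , 0.295]))
3266 [0.49199078 0.05081998 0.26447914] ((492.1394348144531, 50.32273864746094), 18.581989288330078)
```

```bash
sed -i 's/(W\[...,2\]>.075))/(W[...,2]>.075)\&(W[...,2]<.1))/' m.py; python3 - <<'E'
from m import *
w=dict(np.load('pics/w5.npz'))
m=mouth(w)
np.set_printoptions(linewidth=250)
print(w['image'][46:98:2,210:282:2].max(2))
E
```

```text
outer 5827.5 [array([486.7, 145.6]), array([63.3, 77.9]), np.float64(87.7)] [200  33] [287 107]
hole 1542.0 [array([486.2, 144.4]), array([30.3, 43.2]), np.float64(86.8)] [221  55] [267  90]
hole 2.0 [array([500.6, 114.8]), array([1.3, 1.4]), np.float64(43.0)] [260 104] [262 106]
hole 2.0 [array([498.7, 114.9]), array([1.3, 1.4]), np.float64(43.0)] [258 104] [260 106]
hole 2.0 [array([457.1, 121.8]), array([1.4, 1.3]), np.float64(39.5)] [214  99] [216 101]
[[ 47  48  50  49  48  47  49  47  47  48  52  50  50  50  50  49  50  49  51  51  51  50  50  52  52  52  52  53  52  53  52  55  53  54  52  52]
 [ 47  48  51  49  49  49  48  49  48  49  48  50  49  50  50  49  49  51  54  51  50  51  50  50  51  53  52  51  53  53  54  51  52  52  51  54]
 [ 46  49  48  50  48  49  49  49  49  49  49  50  49  51  51  52  50  50  51  52  51  52  50  51  53  52  53  53  53  53  51  54  53  53  51  54]
 [ 46  49  46  47  34  35  32  31  32  32  30  31  30  30  32  32  32  31  28  26  29  30  27  29  28  29  28  28  28  27  27  52  51  52  53  52]
 [ 47  50  47  46  31  30  29  27  27  29  26  28  
[... 2483 characters left out ...]
64 173 157 158 159 147  84 123 109 121 124 124 125 125 124 117 116 115 117 117  34  27  34  56  56  57  56  55]
 [ 49  51  51  51  42  30  30  28  28  28  27  26  25  24  24  27  27  27  24  27  23  24  26  23  24  26  24  23  24  29  30  56  58  57  57  57]
 [ 51  52  51  52  49  41  42  41  39  43  42  42  41  43  43  44  44  45  44  45  45  45  47  45  45  48  50  49  49  51  48  57  56  56  58  58]
 [ 49  51  51  51  53  52  51  52  54  54  53  53  52  53  54  53  54  55  55  54  55  54  56  55  56  55  56  57  57  56  56  56  55  56  56  55]
 [ 51  50  51  51  52  51  51  51  53  53  54  52  53  52  53  55  53  55  55  55  54  54  57  57  56  55  56  57  56  56  56  56  58  59  57  57]]
```

Mouth measured at 43.2 x 30.3 mm (given 43 x 29), yaw about -3°, centre (0.4864, 0.1444), so the well point is about (0.4844, 0.1445). The cell axis coincides with the TCP xy and is upright, with the foot at z = TCP - 0.0286. Moving above the well, then one more look.

>>> jog_arm(
  fingers=[0, 0, 0, 0, 0, 0],
  slide=[
    [-0.003, -0.03, 0],
    [-0.005, -0.04, 0.015],
    [-0.005, -0.0267, 0.025],
    [0, 0, 0.022],
    [0, 0, 0.012],
    [0, 0, 0],
  ],
  twist=[
    [0, 0, 0],
    [0, 0, 0],
    [0, 0, 0],
    [0, 0, 0],
    [0, 0, 0],
    [0, 0, 0],
  ],
)

```text
t: 7.25
ee_pos: [0.4849, 0.1414, 0.1331]
tcp_rot: [0.0, 1.0, -0.029, -0.001]
wrist_force: [0.2, 0.2, -0.1]
opening: 0.0247
```

```bash
python3 - <<'E'
from m import *
s,R=pose(); e=s['ee_pos'];print(s['t'],e,R.as_matrix()[:,0].round(4),s['wrist_force'],s['opening'])
w=snap('wrist','w6');a=snap('scene','s6');b=snap('top','t6')
cell(w,e[:2],e[2]-.0286);cell(a,e[:2],e[2]-.0286)
print('top');mouth(dict(np.load('pics/t1.npz')));print('wrist');mouth(w)
i1=cv2.resize(w['image'][100:320,130:390,::-1],(520,440),interpolation=cv2.INTER_CUBIC)
T=np.linalg.inv(a['T'])@np.array([.4844,.1445,.1,1]);x=int(T[0]/T[2]*a['fx']+a['cx']);y=int(T[1]/T[2]*a['fy']+a['cy'])
y=max(y,55);print(x,y)
i2=cv2.resize(a['image'][y-55:y+55,x-35:x+35,::-1],(280,440),interpolation=cv2.INTER_CUBIC)
cv2.imwrite('pics/c6.png',np.hstack([i1,i2]))
E
```

```text
7.25 [0.48489656 0.14140177 0.13310073] [ 0.9983 -0.0588 -0.001 ] [ 0.22879548  0.20245174 -0.09004821] 0.024701381060960297
cell foot xy [0.485  0.1409] tilt/m [-0.007 -0.001] 1063 rms 0.0002
cell foot xy [0.4852 0.1423] tilt/m [-0.03  0.  ] 137 rms 0.0017
top
outer 603.5 [array([485.3, 147.2]), array([67.2, 76.1]), np.float64(87.3)] [142 169] [168 197]
hole 181.0 [array([483.7, 145. ]), array([33.4, 47.4]), np.float64(88.1)] [149 175] [162 192]
hole 2.0 [array([496.8, 125.7]), array([4.1, 3.8]), np.float64(46.9)] [162 178] [164 180]
hole 2.0 [array([518.9, 135.3]), array([4.1, 3.8]), np.float64(46.8)] [159 170] [161 172]
wrist
outer 5000.5 [array([486.5, 145.9]), array([65. , 78.1]), np.float64(87.3)] [206 150] [309 230]
hole 43.5 [array([523.8, 171.4]), array([5.8, 5.5]), np.float64(43.3)] [302 153] [309 161]
hole 37.5 [array([521.2, 114.6]), array([6.1, 5.5]), np.float64(45.4)] [299 222] [306 229]
hole 4.0 [array([455.8, 124.5]), array([1.9, 1.7]), np.float64(42.7)] [220 218] [223 220]
hole 4.0 [array([507.9, 139.3]), array([1.7, 1.8]), np.float64(40.9)] [284 197] [287 199]
190 152
```

View pics/c6.png

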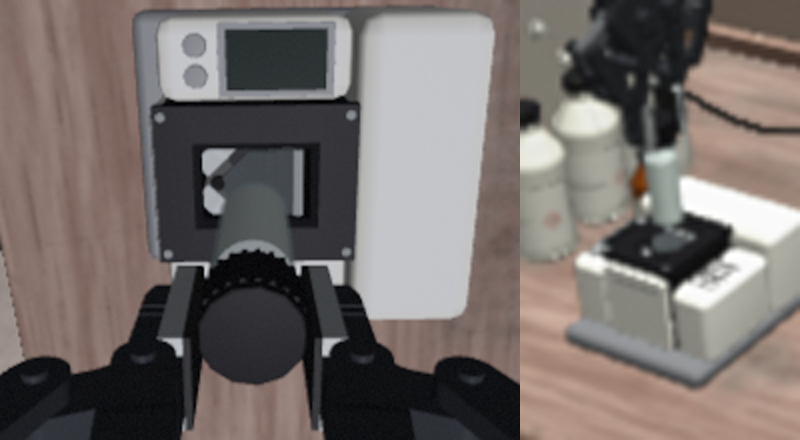

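The picture shows the cell over the mouth but a few mm short in y. The turret screws and mouth give a centreline of y ≈ 0.1446, so I'll correct by 3.7 mm and lower to the shutter.

>>> jog_arm(
  fingers=[0, 0, 0, 0, 0],
  slide=[
    [-0.0007, -0.0037, 0],
    [0, 0, 0],
    [0, 0, 0.006],
    [0, 0, 0.005],
    [0, 0, 0],
  ],
  twist=[
    [0, 0, 0.3],
    [0, 0, 0],
    [0, 0, 0],
    [0, 0, 0],
    [0, 0, 0],
  ],
)

```text
t: 8.02
ee_pos: [0.4842, 0.146, 0.1219]
tcp_rot: [0.0, 1.0, -0.031, -0.0]
wrist_force: [0.6, 0.3, -0.2]
opening: 0.0246
```

```bash
python3 - <<'E'
from m import *
s,R=pose(); e=s['ee_pos'];print(s['t'],e,R.as_matrix()[:,0].round(4),s['wrist_force'],s['opening'])
w=snap('wrist','w7')
cell(w,e[:2],e[2]-.0286);mouth(w)
cv2.imwrite('pics/c7.png',cv2.resize(w['image'][130:250,180:340,::-1],(640,480),interpolation=cv2.INTER_CUBIC))
E
```

```text
8.025 [0.48417843 0.1459816  0.12190611] [ 9.98e-01 -6.27e-02 -9.00e-04] [ 0.55937384  0.30523123 -0.15299831] 0.02462900870683592
cell foot xy [0.4843 0.1455] tilt/m [-0.008 -0.001] 1066 rms 0.0002
outer 4993.0 [array([486.5, 146.1]), array([65. , 78.2]), np.float64(87.3)] [205 159] [312 241]
hole 2.0 [array([464.6, 122.4]), array([1.3, 1.1]), np.float64(43.3)] [232 231] [234 233]
hole 2.0 [array([515.8, 120. ]), array([1.1, 1.3]), np.float64(40.1)] [298 230] [300 232]
hole 2.0 [array([455.7, 134.8]), array([1.2, 1.1]), np.float64(42.4)] [219 217] [221 219]
hole 2.0 [array([512.4, 140.1]), array([1.1, 1.2]), np.float64(40.6)] [293 206] [295 208]
```

View pics/c7.png

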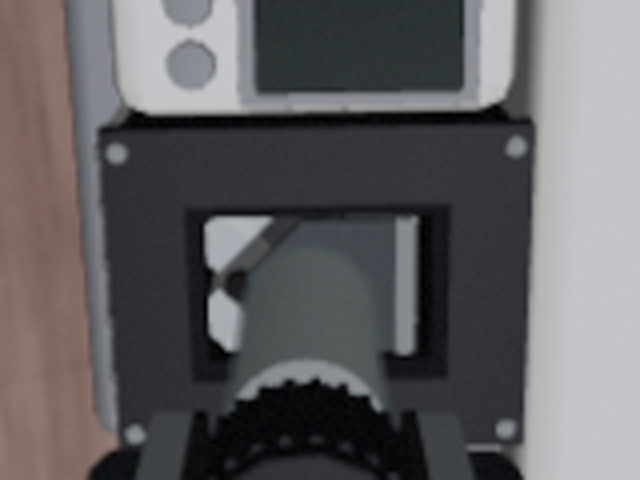

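```bash
python3 - <<'E'
from m import *
c=dict(np.load('pics/w7.npz'));T=c['T']
P=dict(s1=(117,153),s2=(516,147),s3=(505,429),s4=(135,433),Lch=(184,280),Rch=(450,280),Lin=(204,260),Rin=(434,270),Rw=(420,270),tch=(317,205),bch=(317,378),tin=(317,214))
for k,(x,y) in P.items():
    u,v=180+(x+.5)/4-.5,130+(y+.5)/4-.5
    d=T[:3,:3]@[(u-c['cx'])/c['fx'],(v-c['cy'])/c['fy'],1]; p=T[:3,3]+d*(.089-T[2,3])/d[2]; print(k,(p[:2]*1000).round(1))
E
```

```text
s1 [451.5 174.5]
s2 [523.8 171. ]
s3 [521.1 114.6]
s4 [448.8 118.4]
Lch [461.4 149.3]
Rch [511.2 146.2]
Lin [465.5 153. ]
Rin [508.3 148.3]
Rw [505.6 148.5]
tch [487.2 162.3]
bch [485.1 127.8]
tin [487.1 160.6]
```

The screw and mouth geometry give the well at (0.4844, 0.1449), and the cell is at (0.4843, 0.1455), within 0.6 mm. The yaw also agrees (-2.8° against -3.6°). Lowering in small steps while watching the force.

>>> jog_arm(
  fingers=[0, 0, 0, 0],
  slide=[
    [0.0003, 0.0006, 0.002],
    [0, 0, 0.003],
    [0, 0, 0.002],
    [0, 0, 0],
  ],
  twist=[
    [0, 0, -0.4],
    [0, 0, 0],
    [0, 0, 0],
    [0, 0, 0],
  ],
)

```text
t: 8.57
ee_pos: [0.4846, 0.1454, 0.1153]
tcp_rot: [-0.0, 1.0, -0.028, -0.0]
wrist_force: [-0.0, 0.1, 0.1]
opening: 0.0247
```

>>> jog_arm(
  fingers=[0, 0, 0, 0],
  slide=[
    [0, 0, 0.002],
    [0, 0, 0.002],
    [0, 0, 0.002],
    [0, 0, 0],
  ],
  twist=[
    [0, 0, 0],
    [0, 0, 0],
    [0, 0, 0],
    [0, 0, 0],
  ],
)

```text
t: 9.07
ee_pos: [0.4849, 0.1455, 0.1098]
tcp_rot: [-0.0, 1.0, -0.028, 0.0]
wrist_force: [-1.5, -0.5, 6.3]
opening: 0.0248
```

The shutter is taking about 6 N at a depth of about 8 mm, as expected. Continuing.

>>> jog_arm(
  fingers=[0, 0, 0, 0],
  slide=[
    [0, 0, 0.002],
    [0, 0, 0.002],
    [0, 0, 0.002],
    [0, 0, 0],
  ],
  twist=[
    [0, 0, 0],
    [0, 0, 0],
    [0, 0, 0],
    [0, 0, 0],
  ],
)

```text
t: 9.57
ee_pos: [0.4847, 0.1455, 0.1039]
tcp_rot: [-0.0, 1.0, -0.028, 0.0]
wrist_force: [-4.1, 0.7, 6.7]
opening: 0.0248
```

>>> jog_arm(
  fingers=[0, 0, 0, 0],
  slide=[
    [0, 0, 0.002],
    [0, 0, 0.002],
    [0, 0, 0.002],
    [0, 0, 0],
  ],
  twist=[
    [0, 0, 0],
    [0, 0, 0],
    [0, 0, 0],
    [0, 0, 0],
  ],
)

```text
t: 10.07
ee_pos: [0.4842, 0.1455, 0.0975]
tcp_rot: [-0.0, 1.0, -0.028, -0.0]
wrist_force: [-4.8, 0.8, 4.9]
opening: 0.0248
```

>>> jog_arm(
  fingers=[0, 0, 0, 0, 0],
  slide=[
    [0, 0, 0.002],
    [0, 0, 0.002],
    [0, 0, 0.002],
    [0, 0, 0.002],
    [0, 0, 0],
  ],
  twist=[
    [0, 0, 0],
    [0, 0, 0],
    [0, 0, 0],
    [0, 0, 0],
    [0, 0, 0],
  ],
)

```text
t: 10.7
ee_pos: [0.4843, 0.1454, 0.0891]
tcp_rot: [-0.0, 1.0, -0.028, -0.0]
wrist_force: [-4.4, 0.8, 0.9]
opening: 0.025
```

>>> jog_arm(
  fingers=[0, 0, 0, 0, 0],
  slide=[
    [0, 0, 0.002],
    [0, 0, 0.002],
    [0, 0, 0.002],
    [0, 0, 0.002],
    [0, 0, 0],
  ],
  twist=[
    [0, 0, 0],
    [0, 0, 0],
    [0, 0, 0],
    [0, 0, 0],
    [0, 0, 0],
  ],
)

```text
t: 11.32
ee_pos: [0.4846, 0.1454, 0.0812]
tcp_rot: [-0.0, 1.0, -0.028, -0.0]
wrist_force: [-3.9, 0.1, -0.1]
opening: 0.0252
```

The foot is about 36 mm down and the side force is steady. Now feeling for the switch and the stop in 1 mm steps.

>>> jog_arm(
  fingers=[0, 0, 0, 0],
  slide=[
    [0, 0, 0.001],
    [0, 0, 0.001],
    [0, 0, 0.001],
    [0, 0, 0],
  ],
  twist=[
    [0, 0, 0],
    [0, 0, 0],
    [0, 0, 0],
    [0, 0, 0],
  ],
)

```text
t: 11.82
ee_pos: [0.4846, 0.1454, 0.0783]
tcp_rot: [-0.0, 1.0, -0.028, -0.0]
wrist_force: [-2.8, 0.2, 1.9]
opening: 0.0246
```

>>> jog_arm(
  fingers=[0, 0, 0, 0],
  slide=[
    [0, 0, 0.001],
    [0, 0, 0.001],
    [0, 0, 0.001],
    [0, 0, 0],
  ],
  twist=[
    [0, 0, 0],
    [0, 0, 0],
    [0, 0, 0],
    [0, 0, 0],
  ],
)

```text
t: 12.32
ee_pos: [0.4844, 0.1454, 0.0752]
tcp_rot: [-0.0, 1.0, -0.028, -0.0]
wrist_force: [-3.7, 1.1, -1.2]
opening: 0.0249
```

>>> jog_arm(
  fingers=[0, 0, 0],
  slide=[
    [0, 0, 0.001],
    [0, 0, 0.001],
    [0, 0, 0],
  ],
  twist=[
    [0, 0, 0],
    [0, 0, 0],
    [0, 0, 0],
  ],
)

```text
t: 12.7
ee_pos: [0.4846, 0.1454, 0.0734]
tcp_rot: [-0.0, 1.0, -0.028, -0.0]
wrist_force: [-3.1, 0.4, 0.4]
opening: 0.0249
```

>>> jog_arm(
  fingers=[0, 0, 0],
  slide=[
    [0, 0, 0.001],
    [0, 0, 0.001],
    [0, 0, 0],
  ],
  twist=[
    [0, 0, 0],
    [0, 0, 0],
    [0, 0, 0],
  ],
)

```text
t: 13.08
ee_pos: [0.4846, 0.1454, 0.0713]
tcp_rot: [-0.0, 1.0, -0.028, -0.0]
wrist_force: [-3.2, 0.6, -1.0]
opening: 0.0252
```

>>> jog_arm(
  fingers=[0, 0, 0],
  slide=[
    [0, 0, 0.001],
    [0, 0, 0.001],
    [0, 0, 0],
  ],
  twist=[
    [0, 0, 0],
    [0, 0, 0],
    [0, 0, 0],
  ],
)

```text
t: 13.45
ee_pos: [0.4846, 0.1454, 0.0693]
tcp_rot: [-0.0, 1.0, -0.028, -0.0]
wrist_force: [-4.5, 1.0, -0.9]
opening: 0.0248
```

>>> jog_arm(
  fingers=[0, 0, 0],
  slide=[
    [0, 0, 0.001],
    [0, 0, 0.001],
    [0, 0, 0],
  ],
  twist=[
    [0, 0, 0],
    [0, 0, 0],
    [0, 0, 0],
  ],
)

```text
t: 13.82
ee_pos: [0.4845, 0.1454, 0.0673]
tcp_rot: [-0.0, 1.0, -0.028, -0.0]
wrist_force: [-3.2, 0.0, -0.5]
opening: 0.0247
```

>>> jog_arm(
  fingers=[0, 0, 0],
  slide=[
    [0, 0, 0.001],
    [0, 0, 0.001],
    [0, 0, 0],
  ],
  twist=[
    [0, 0, 0],
    [0, 0, 0],
    [0, 0, 0],
  ],
)

```text
t: 14.2
ee_pos: [0.4846, 0.1454, 0.0653]
tcp_rot: [-0.0, 1.0, -0.028, -0.0]
wrist_force: [-3.3, 0.3, -0.8]
opening: 0.0251
```

>>> jog_arm(
  fingers=[0, 0, 0],
  slide=[
    [0, 0, 0.001],
    [0, 0, 0.001],
    [0, 0, 0],
  ],
  twist=[
    [0, 0, 0],
    [0, 0, 0],
    [0, 0, 0],
  ],
)

```text
t: 14.58
ee_pos: [0.4847, 0.1454, 0.0634]
tcp_rot: [-0.0, 1.0, -0.028, -0.0]
wrist_force: [-2.6, 0.2, -1.0]
opening: 0.0247
```

>>> jog_arm(
  fingers=[0, 0],
  slide=[
    [0, 0, 0.001],
    [0, 0, 0],
  ],
  twist=[
    [0, 0, 0],
    [0, 0, 0],
  ],
)

```text
t: 14.82
ee_pos: [0.4847, 0.1454, 0.0624]
tcp_rot: [-0.0, 1.0, -0.028, -0.0]
wrist_force: [-2.3, -0.0, -0.6]
opening: 0.0247
```

No clear stop yet at a computed depth of 55 mm, so I'm checking that the cell has not slipped in the grip.

```bash
python3 - <<'E'
from m import *
w=snap('wrist','w8');a=snap('scene','s8');s,R=pose();e=s['ee_pos']
for n,f in (('lift','w5'),('above','w7'),('now','w8')):
    c=dict(np.load(f'pics/{f}.npz'));W=world(c)
    # cap-top disc: same pixels each time if there is no slip
    p=W[250:280,245:270].reshape(-1,3); print(n,'cap top z med',np.nanmedian(p[:,2]).round(4),'cam z-dist',(c['T'][2,3]-np.nanmedian(p[:,2])).round(4))
Tn=np.linalg.inv(a['T'])@np.array([*e[:2],.1,1]);x=int(Tn[0]/Tn[2]*a['fx']+a['cx']);y=int(Tn[1]/Tn[2]*a['fy']+a['cy'])
i2=cv2.resize(a['image'][y-50:y+50,x-36:x+36,::-1],(276,384),interpolation=cv2.INTER_CUBIC)
cv2.imwrite('pics/c8.png',np.hstack([w['image'][:,:,::-1],i2]))
E
```

```text
lift cap top z med 0.265 cam z-dist 0.1234
above cap top z med 0.1793 cam z-dist 0.1234
now cap top z med 0.1198 cam z-dist 0.1235
```

View pics/c8.png

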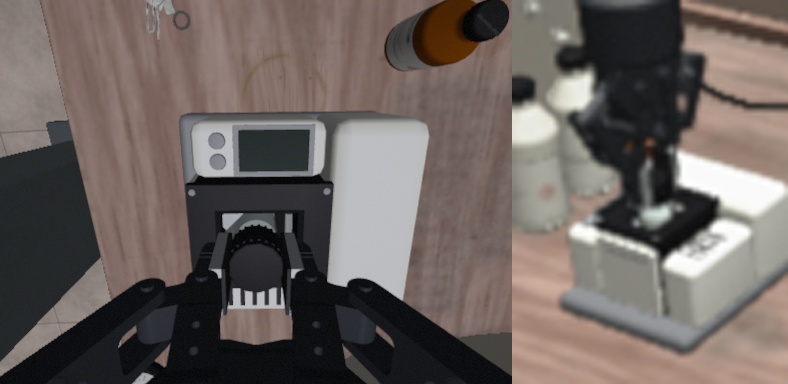

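There is no slip (camera to cap-top distance is a constant 123.4 mm) and the cell is well in: cap top z = 0.120, so depth about 54.2 mm. Continuing gently.

>>> jog_arm(
  fingers=[0, 0, 0],
  slide=[
    [0, 0, 0.001],
    [0, 0, 0],
    [0, 0, 0],
  ],
  twist=[
    [0, 0, 0],
    [0, 0, 0],
    [0, 0, 0],
  ],
)

```text
t: 15.3
ee_pos: [0.4847, 0.1454, 0.0615]
tcp_rot: [-0.0, 1.0, -0.028, -0.0]
wrist_force: [-3.2, 0.5, 0.1]
opening: 0.0253
```

>>> jog_arm(
  fingers=[0, 0, 0],
  slide=[
    [0, 0, 0.001],
    [0, 0, 0],
    [0, 0, 0],
  ],
  twist=[
    [0, 0, 0],
    [0, 0, 0],
    [0, 0, 0],
  ],
)

```text
t: 15.68
ee_pos: [0.4848, 0.1455, 0.0607]
tcp_rot: [-0.0, 1.0, -0.028, 0.0]
wrist_force: [-4.5, 0.4, 5.9]
opening: 0.0246
```

>>> jog_arm(
  fingers=[0, 0, 0],
  slide=[
    [0, 0, 0.0007],
    [0, 0, 0],
    [0, 0, 0],
  ],
  twist=[
    [0, 0, 0],
    [0, 0, 0],
    [0, 0, 0],
  ],
)

```text
t: 16.05
ee_pos: [0.485, 0.1455, 0.0604]
tcp_rot: [-0.0, 1.0, -0.028, 0.0]
wrist_force: [-5.8, -0.2, 9.6]
opening: 0.025
```

The stop is felt: the force rises to 9.6 N over about 1.1 mm (about 8-9 N/mm, matching the rubber stop), at a depth of about 56-57 mm. One small confirming press, then release.

>>> jog_arm(
  fingers=[0, 0, 0],
  slide=[
    [0, 0, 0.0005],
    [0, 0, 0],
    [0, 0, 0],
  ],
  twist=[
    [0, 0, 0],
    [0, 0, 0],
    [0, 0, 0],
  ],
)

```text
t: 16.42
ee_pos: [0.4851, 0.1455, 0.0602]
tcp_rot: [-0.0, 1.0, -0.028, 0.001]
wrist_force: [-6.6, 0.6, 13.6]
opening: 0.0251
```

>>> jog_arm(
  fingers=[0.35, 0.45, 0.6, 0.6, 0.6, 0.6],
  slide=[
    [0, 0, 0],
    [0, 0, 0],
    [0, 0, 0],
    [0, 0, 0],
    [0, 0, 0],
    [0, 0, 0],
  ],
  twist=[
    [0, 0, 0],
    [0, 0, 0],
    [0, 0, 0],
    [0, 0, 0],
    [0, 0, 0],
    [0, 0, 0],
  ],
)

```text
t: 17.18
ee_pos: [0.4847, 0.1454, 0.0593]
tcp_rot: [-0.0, 1.0, -0.028, -0.0]
wrist_force: [-0.2, -0.1, 0.5]
opening: 0.0512
```

>>> jog_arm(
  fingers=[0.6, 0.6, 0.6, 0.6, 0.6, 0.6, 0.6],
  slide=[
    [0, 0, -0.01],
    [0, 0, -0.03],
    [0, 0, -0.04],
    [0, 0, -0.04],
    [0, 0.04, -0.02],
    [0, 0.04, 0],
    [0, 0, 0],
  ],
  twist=[
    [0, 0, 0],
    [0, 0, 0],
    [0, 0, 0],
    [0, 0, 0],
    [0, 0, 0],
    [0, 0, 0],
    [0, 0, 0],
  ],
)

```text
t: 18.05
ee_pos: [0.4803, 0.0637, 0.2003]
tcp_rot: [0.0, 1.0, -0.029, 0.001]
wrist_force: [0.7, 0.4, -0.6]
opening: 0.0511
```

```bash
python3 - <<'E'
from m import *
w=snap('wrist','w9');a=snap('scene','s9');s,R=pose();print(s['t'],s['ee_pos'],s['opening'],s['wrist_force'])
for c in (w,a):
    W=world(c).reshape(-1,3);p=W[(np.hypot(W[:,0]-.4845,W[:,1]-.145)<.02)&(W[:,2]>.095)]
    top=p[p[:,2]>np.nanmax(p[:,2])-.006];print(len(p),'cap top z',np.median(top[:,2]).round(4),np.percentile(p[:,2],[50,95,99]).round(4),'xy',(top[:,:2].min(0)+top[:,:2].max(0))/2)
y,x=152,190
i2=cv2.resize(a['image'][y-50:y+50,x-36:x+36,::-1],(276,384),interpolation=cv2.INTER_CUBIC)
cv2.imwrite('pics/c9.png',np.hstack([w['image'][:,:,::-1],i2]))
E
```

```text
18.15 [0.48030415 0.06549841 0.19983954] 0.0511861640200288 [-0.28515688  0.05756392 -0.27115451]
888 cap top z 0.1188 [0.1188 0.12   0.1205] xy [0.48315881 0.14622355]
91 cap top z 0.1168 [0.1118 0.1188 0.1192] xy [0.48067582 0.14434938]
```

View pics/c9.png

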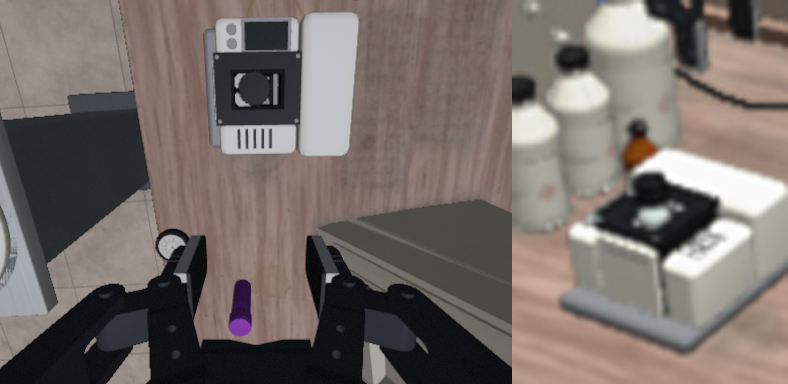

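```bash
python3 - <<'E'
from m import *
for f in ('w5','w7','w8','w9'):
    c=dict(np.load(f'pics/{f}.npz'));W=world(c).reshape(-1,3)
    r=lambda x,y,d,lo,hi:W[(np.hypot(W[:,0]-x,W[:,1]-y)<d)&(W[:,2]>lo)&(W[:,2]<hi)][:,2]
    t=np.r_[r(.516,.165,.007,.08,.1),r(.458,.168,.007,.08,.1)]; b=r(.40,.17,.02,-.01,.01)
    print(f,'turret',np.median(t).round(4),len(t),'bench',np.median(b).round(4),len(b))
w=capture('wrist');W=world(w).reshape(-1,3);p=W[(np.hypot(W[:,0]-.4843,W[:,1]-.1455)<.010)&(W[:,2]>.1)][:,2];print('cap now',np.median(p).round(5),p.std().round(5),len(p))
E
```

```text
w5 turret 0.09 410 bench 0.0009 974
w7 turret 0.09 560 bench 0.0009 1203
w8 turret 0.09 989 bench 0.001 1801
w9 turret 0.0899 409 bench 0.0009 968
cap now 0.11898 0.00074 484
```

The cell stands free and upright in the well. Its cap top (0.1190) is at the level where the stop force began, but could be a few tenths higher from the fingers' upward swing on opening. A gentle check press on the cap with shut fingers will settle it.

>>> jog_arm(
  fingers=[0, 0, 0, 0, 0, 0, 0, 0],
  slide=[
    [0, -0.03, 0],
    [0, -0.03, 0],
    [0, -0.02, 0],
    [0, 0, 0.03],
    [0, 0, 0.035],
    [0, 0, 0.02],
    [0, 0, 0.015],
    [0, 0, 0],
  ],
  twist=[
    [0, 0, 0],
    [0, 0, 0],
    [0, 0, 0],
    [0, 0, 0],
    [0, 0, 0],
    [0, 0, 0],
    [0, 0, 0],
    [0, 0, 0],
  ],
)

```text
t: 19.2
ee_pos: [0.4843, 0.1458, 0.0987]
tcp_rot: [0.0, 1.0, -0.028, -0.001]
wrist_force: [-0.5, -0.4, -0.2]
opening: 0.0002
```

>>> jog_arm(
  fingers=[0, 0, 0, 0, 0, 0],
  slide=[
    [0, 0, 0.002],
    [0, 0, 0.002],
    [0, 0, 0.002],
    [0, 0, 0.001],
    [0, 0, 0],
    [0, 0, 0],
  ],
  twist=[
    [0, 0, 0],
    [0, 0, 0],
    [0, 0, 0],
    [0, 0, 0],
    [0, 0, 0],
    [0, 0, 0],
  ],
)

```text
t: 19.95
ee_pos: [0.4847, 0.1454, 0.0924]
tcp_rot: [-0.0, 1.0, -0.028, 0.0]
wrist_force: [-0.5, -0.9, -0.8]
opening: -0.0002
```

>>> jog_arm(
  fingers=[0, 0, 0, 0, 0, 0],
  slide=[
    [0, 0, 0.002],
    [0, 0, 0.002],
    [0, 0, 0.002],
    [0, 0, 0.001],
    [0, 0, 0],
    [0, 0, 0],
  ],
  twist=[
    [0, 0, 0],
    [0, 0, 0],
    [0, 0, 0],
    [0, 0, 0],
    [0, 0, 0],
    [0, 0, 0],
  ],
)

```text
t: 20.7
ee_pos: [0.4847, 0.1454, 0.0853]
tcp_rot: [-0.0, 1.0, -0.028, 0.0]
wrist_force: [-0.1, -0.2, -0.4]
opening: -0.0001
```

>>> jog_arm(
  fingers=[0, 0],
  slide=[
    [0, 0, 0.001],
    [0, 0, 0],
  ],
  twist=[
    [0, 0, 0],
    [0, 0, 0],
  ],
)

```text
t: 20.95
ee_pos: [0.4847, 0.1454, 0.0842]
tcp_rot: [-0.0, 1.0, -0.028, -0.0]
wrist_force: [0.8, -0.7, -0.0]
opening: -0.0003
```

>>> jog_arm(
  fingers=[0, 0],
  slide=[
    [0, 0, 0.001],
    [0, 0, 0],
  ],
  twist=[
    [0, 0, 0],
    [0, 0, 0],
  ],
)

```text
t: 21.2
ee_pos: [0.4846, 0.1454, 0.0832]
tcp_rot: [-0.0, 1.0, -0.028, -0.0]
wrist_force: [-0.3, -0.2, -0.4]
opening: -0.0001
```

>>> jog_arm(
  fingers=[0, 0],
  slide=[
    [0, 0, 0.001],
    [0, 0, 0],
  ],
  twist=[
    [0, 0, 0],
    [0, 0, 0],
  ],
)

```text
t: 21.45
ee_pos: [0.4847, 0.1454, 0.0822]
tcp_rot: [-0.0, 1.0, -0.028, -0.0]
wrist_force: [0.7, -0.7, 0.1]
opening: -0.0001
```

>>> jog_arm(
  fingers=[0, 0],
  slide=[
    [0, 0, 0.001],
    [0, 0, 0],
  ],
  twist=[
    [0, 0, 0],
    [0, 0, 0],
  ],
)

```text
t: 21.7
ee_pos: [0.4847, 0.1454, 0.0812]
tcp_rot: [-0.0, 1.0, -0.028, -0.0]
wrist_force: [0.3, 0.1, -0.2]
opening: -0.0
```

>>> jog_arm(
  fingers=[0, 0],
  slide=[
    [0, 0, 0.0007],
    [0, 0, 0],
  ],
  twist=[
    [0, 0, 0],
    [0, 0, 0],
  ],
)

```text
t: 21.95
ee_pos: [0.4847, 0.1454, 0.0807]
tcp_rot: [-0.0, 1.0, -0.028, 0.0]
wrist_force: [-0.2, -0.0, 2.7]
opening: -0.0004
```

>>> jog_arm(
  fingers=[0, 0],
  slide=[
    [0, 0, 0.0007],
    [0, 0, 0],
  ],
  twist=[
    [0, 0, 0],
    [0, 0, 0],
  ],
)

```text
t: 22.2
ee_pos: [0.4849, 0.1454, 0.0801]
tcp_rot: [-0.0, 1.0, -0.028, 0.0]
wrist_force: [-2.1, -1.6, 4.3]
opening: 0.0003
```

>>> jog_arm(
  fingers=[0, 0],
  slide=[
    [0, 0, 0.0005],
    [0, 0, 0],
  ],
  twist=[
    [0, 0, 0],
    [0, 0, 0],
  ],
)

```text
t: 22.45
ee_pos: [0.485, 0.1454, 0.0799]
tcp_rot: [-0.0, 1.0, -0.028, 0.0]
wrist_force: [-2.0, -0.1, 7.4]
opening: 0.0002
```

>>> jog_arm(
  fingers=[0, 0],
  slide=[
    [0, 0, 0.0006],
    [0, 0, 0],
  ],
  twist=[
    [0, 0, 0],
    [0, 0, 0],
  ],
)

```text
t: 22.7
ee_pos: [0.4852, 0.1455, 0.0796]
tcp_rot: [-0.0, 1.0, -0.028, 0.001]
wrist_force: [-1.4, -1.0, 11.2]
opening: -0.0001
```

>>> jog_arm(
  fingers=[0, 0, 0, 0, 0, 0],
  slide=[
    [0, 0, -0.005],
    [0, 0, -0.035],
    [0, 0, -0.04],
    [0, 0.04, -0.04],
    [0, 0.04, 0],
    [0, 0, 0],
  ],
  twist=[
    [0, 0, 0],
    [0, 0, 0],
    [0, 0, 0],
    [0, 0, 0],
    [0, 0, 0],
    [0, 0, 0],
  ],
)

```text
t: 23.45
ee_pos: [0.4802, 0.0637, 0.1991]
tcp_rot: [0.0, 1.0, -0.029, 0.0]
wrist_force: [-0.5, 0.4, -0.1]
opening: -0.0
```

```bash
python3 - <<'E'
from m import *
w=snap('wrist','w10');b=snap('top','t10');s,_=pose();print(s['t'],s['ee_pos'],s['wrist_force'])
W=world(w).reshape(-1,3);p=W[(np.hypot(W[:,0]-.4843,W[:,1]-.1455)<.010)&(W[:,2]>.1)][:,2];print('cap now',np.median(p).round(5),len(p))
W0=world(dict(np.load('pics/t1.npz')));W1=world(b)
for n,(x,y,r) in dict(purple=(254,200,9),cupR=(354,191,12),cupL=(337,162,12),vial=(315,160,7)).items():
    o=[]
    for W in (W0,W1):
        p=W[y-r:y+r+1,x-r:x+r+1].reshape(-1,3);q=p[p[:,2]>np.nanmax(p[:,2])-.008];o.append(q.mean(0).round(4))
    print(n,*o)
E
```

```text
23.55 [0.48018276 0.06553053 0.19869466] [-0.46143604 -0.02831925  0.02171423]
cap now 0.11847 488
purple [ 0.4501 -0.122   0.0836] [ 0.4499 -0.1219  0.0835]
cupR [ 0.4864 -0.4072  0.0551] [ 0.4857 -0.4077  0.0548]
cupL [ 0.5669 -0.3575  0.0552] [ 0.5678 -0.3579  0.0553]
vial [ 0.5778 -0.2971  0.0467] [ 0.5779 -0.2972  0.0462]
```

The check press moved the cap down another 0.5 mm (0.1190 to 0.1185) against the stop, and it stays there with the robot clear. The cups and vial read the same as at the start. Handing in.

```bash
python3 -c "
from rig import ticket; print(ticket.job_done())"
```

```text
the job is handed in; nothing more can be done
None
```

The sample cell is in the reader's well, and I've handed the job in at about 23.6 s. I gripped it by the cap, opened the shutter with its foot and slid it down past the shutter. I then pressed it onto the rubber stop and let go.

**Last checks**
- **Stop:** the stop force built up to 13.6 N, rising about as fast as the rubber stop should. The foot is about 56 mm below the mouth, inside the 42–58 mm range.
- **After letting go:** the cap stood about 0.5 mm high, so I pressed it once with shut fingers, to 11.2 N. It went down 0.5 mm and stayed there with the robot clear.
- **Bystanders:** the cups, the vial and the purple look-alike measured within 1 mm of their start positions. I did not measure the stopwatch. It was still in view after release and the arm never went near it.

**What failed or disagreed**
- **First grasp:** the fingers closed on air above the cap. The cameras showed the real fingertips about 36 mm above the reported TCP, so I used the camera heights from then on.
- **Grip opening:** it read 25 mm on a cap given as 27 mm. I didn't explain that, but the cell did not slip in the grip on the way down.
- **Cell-present switch:** its roughly 1.5 N could not be told apart from force noise, so "home" rests on the stop force and the depth.

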